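# Blank off the open push-fit outlet and tug-test the plug

### The arm

A 7-joint arm with a two-finger parallel gripper is mounted at the origin on the work surface. World frame = base frame: x ahead of the robot, y to its left, z up, the work surface at z = 0. Lengths are in m, angles in degrees, forces in N, time in s.
With the tool pointing down it reaches from about 0.35 to 0.9 m from the base axis. Payload 8.1 kg.
Tool frame: the origin (TCP) lies on the centre line of the jaws, within the pads' length; the fingertips stand 25 mm ahead of it and the grasp point (between the pads) lies 6 mm ahead of it; z points along the fingers, y is the direction in which the jaws open and shut (so a half turn about z gives the same grasp; the last joint's range is limited). The gripper opens to 92 mm and grips with 3 to 60 N. Pads are 19 mm wide; open, the fingers measure 130 mm over their backs; the gripper's body (75 mm by 190 mm) begins 47 mm behind the grasp point.
Start: joints at [71.356, 24.895, 1.432, 90.138, -0.665, 64.973, -4.303], TCP at [0.138, -0.61, 0.252] pointing down, gripper open.
Joint ranges: [-149.89, 149.89], [-25.12, 119.58], [-72.63, 75.52], [4.76, 147.25], [-75.54, 255.54], [6.69, 114.76], [-157.13, 157.13]. Speed limits (degrees/s): [127.2, 127.2, 172.46, 172.46, 180, 180, 180].

### API

Orientations are given as a 3x3 rotation matrix whose columns are the frame's x, y, z axes.
In Python, from cell import * gives the robot as it stands.
- The arm moves only by the tool apply_moves, never from a script. Its argument "plan" is a list of rows, each a list of 3 entries, a list of its own where there are three numbers: the gripper's target within -1 to 1 (shut at 1, half-way at 0, fully open at -1), then the shift along the tool's x, y, z in m, then the turn about the tool's z in rad. In form: [[claw, [dx, dy, dz], yaw], ...]. A call has exactly 5 rows; each row shifts and turns the commanded pose from where the row before left it, along the tool's axes as they then stand; what a row does not reach is not made up. A row lasts 1/10 s, in which the tool goes at most 50 mm and 8.59 degrees, less where a joint would pass 70% of its speed; a pose out of reach is approached as far as the arm can. A call with a gripper value outside its range is refused whole. The fingers move at their own pace and stop on an object; the grip force is fixed at half the most. Time passes only in rows, so rows that do not move let the fingers close, or fill a call up. It gives the time, the measured TCP pose, the force and the opening at its end, in the units of the state.
- observe(): the state, without advancing time (a new reading comes with each control period).
- snapshot(name): name is "scene" or "top" or "wrist"; returns the picture (400x640x3 uint8, blue, green, red); there is no depth.
- camera_model(name): a dict with "fx", "fy", "cx", "cy" (pixels), "dist" ([k1, k2, p1, p2, k3] as OpenCV has them; the pictures are not rectified), "R" (3x3) and "t" (3): a world point X has camera coordinates R X + t; the wrist camera has in their place "hand_eye" (4x4, takes a point from camera to tool coordinates, whose origin is the TCP and whose axes are the flange's). Camera axes: x right, y down, z forward; pixel columns grow to the right and rows downward; lengths in m; the calibration is good to about 2 mm. A picture is of the moment at which its call begins: read the wrist's pose just before it. camera_model takes no time and is no camera call.
- close_job(): hands the job in, once; it reports no verdict.
The state is a dict: "time": time; "joints": joint angles; "joint_vel": joint speeds; "effort": joint torques, N m; "eef_pos": TCP position; "eef_rot": TCP orientation; "force": force on the tool from outside, world axes, zero at the start; "wrist_torque": the same for the moment, N m; "grip_width": opening from 0.0 (shut) to 1.0 (fully open).
Only numpy, scipy, OpenCV 4.12 (cv2) and the standard library are available. Lean on these libraries where they do the work, as an engineer would, in place of code of your own. Each camera call takes 0.05 s, during which the arm holds its last target.

### The job

The watering manifold on its backing board has one open push-fit outlet. Take the larger of the two loose blanking plugs, push it firmly (but without ramming it) into that outlet until it is fully home, then tug it straight up with a steady pull of about 12 N for a second or so to check that the grab ring holds it. Leave it let go and fully home, and do not disturb the other things on the bench.

Things in the scene. Friction and masses are not known exactly. Their poses are not given: they have to be found in the camera images.
- plug_mid (a point): Centre (half-way up) of the larger of two loose blanking plugs; grey plastic, 66 mm tall, about 40 g, standing upright on its spigot. Upper 32 mm: round ribbed head, 30 mm across, the part to grip; lower 34 mm: round spigot, 22 mm across. z points up from foot to head; the foot is 33 mm below this point, the head's underside 1 mm above it.
- plug_tip (a point): Centre of the flat foot of the larger plug (15 mm across), z up along the plug. From here the spigot widens over 8 mm to 22 mm; a 12.5 mm wide groove, 15 mm across, runs round it from 12.5 to 25 mm above the foot.
- port_mouth (a point): Centre of the open outlet's mouth, level with the top of its white collet ring (36 mm outside, 27 mm inside), about 92 mm above the bench; z points up, out of the bore. y runs along the row of three outlets, 80 mm apart; the open one may be any of them. The other two are already blanked with plugs like the large one, whose tops (30 mm across) stand 38 mm above this level.
- port_floor (a point): Centre of the flat floor of the open outlet's bore, where the plug's foot ends up; 28 mm below the mouth; z up. The bore is 24 mm wide. With the plug fully home its head's underside is 6 mm above the collet.
- port: The open outlet, fixed: grey, round, 45 mm across; origin under its middle, 36 mm below the mouth. Inside, out of sight 4 to 15 mm below the mouth, a grab ring's four sprung teeth resist the plug's taper with 8 to 14 N, then drag at about 3 N, then spring into its groove. The floor is a firm stop. A plug so held rises 1 to 7 mm freely (each fitting differs); then the teeth hold it hard.
- manifold: Watering manifold, fixed: a grey horizontal pipe of 36 mm diameter along its y axis, on a 110 x 340 x 12 mm wooden backing board; a brass ball valve at its +y end; origin under the board's centre, on the bench.
- small_plug: Bystander: smaller loose blanking plug, same form, too thin for the outlet: 45 mm tall, 20 mm head; origin at its foot.
- fork: Bystander: wooden-handled hand fork lying flat, 300 mm long, 72 mm wide; origin under the ferrule, x towards the tines.
- scoop: Bystander: stainless steel soil scoop, 280 mm long, 70 mm wide, 65 mm tall; origin under the back of its blade, x towards the lip.
- flowerpot: Bystander: red plastic flowerpot, 110 mm across, 100 mm tall; origin under its centre.
- sprayer: Bystander: green plastic hand sprayer with lever trigger, 88 mm across, 215 mm tall; origin under its centre.
- clamp: Bystander: spring clip clamp lying on its side, 155 x 85 x 26 mm; origin under its pivot.
Mind the look-alikes: they are no part of the job. Leave any blue or green look-alike of the part that bears plug_mid alone.

How it is judged (in metres and radians):
On the way, in this order (a step that is already met when the one before it is completed fails the run):
1. the larger plug has been pushed home in the open outlet: its foot within 1.5 mm of the bore's floor, on the axis (z of plug_tip in the frame of port_floor below 0.0015 m and horizontal distance between plug_tip and port_floor below 0.003 m), for 0.1 s.
2. the plug, drawn up to the end of its free play, is pulled against the grab ring with 9 to 16 N for half a second and held by it (contact force between port and anything else between 9 and 16 N and z of plug_tip in the frame of port_floor between 0.0005 and 0.009 m and horizontal distance between plug_tip and port_floor below 0.003 m), for 0.5 s.
At the end, for the whole second after the job is handed in: the larger plug stands upright (within 0.12 rad) in the outlet that was open, its foot within 3 mm of the bore's floor and within 3 mm of its axis (z of plug_tip in the frame of port_floor below 0.003 m and horizontal distance between plug_tip and port_floor below 0.003 m and angle between plug_tip's own z axis and vertical below 0.12 rad); the robot touches nothing.
It fails at once if the seated plug is yanked: pulled against the grab ring with more than 30 N (contact force between port and anything else above 30 N and z of plug_tip in the frame of port_floor between 0.0005 and 0.009 m).
It fails at once if the plug is rammed into the outlet with more than 50 N (contact force between port and anything else above 50 N).
It fails at once if the small plug, fork, scoop, flowerpot, sprayer or clamp is moved more than 30 mm (distance of any of small_plug, fork, scoop, flowerpot, sprayer, clamp from where it was at the start of the episode above 0.03 m).
It also fails if it takes over 61 s, if anything falls off the work surface, if the arm or the gripper's body presses on something with over 40 N, if the wrist force passes 120 N, or if a joint passes its speed limit or range.

## Working session

There is one attempt and no reset: what is moved stays moved. The work goes in short steps, Python scripts to look and compute and a tool call to move; the robot and the scene stay as the last step left them, time stands still between calls to the robot, and variables do not carry over. Pictures are saved under pics/ and viewed, and the job is handed in when it is done.

Besides the shell and the picture viewer there is one more tool, called after "Request:" by a JSON object that holds its "name" and its "arguments", one argument or row to a line. apply_moves: Moves the arm, as the interface text tells. Its arguments: {"type":"object","properties":{"plan":{"type":"array","items":{"type":"array"}}},"required":["plan"]}

```bash
mkdir -p pics; ls
python3 - <<'E'
from cell import *
import cv2
s=observe(); print(s)
for n in("scene","top","wrist"):
    cv2.imwrite(f"pics/{n}0.png",snapshot(n)); m=camera_model(n); print(n,m)
E
```

```text
pics
{'time': 0.0, 'joints': array([71.35739362, 24.93396448,  1.43326895, 90.19009709, -0.66509806,
       64.97268943, -4.30229763]), 'joint_vel': array([ 0.04475066,  0.00374497,  0.08179488,  0.01614039, -0.01426593,
        0.14106606, -0.02459807]), 'effort': array([ 1.25049537e-03, -6.67833853e+01,  9.85997804e-01, -3.14459896e+01,
       -6.03896356e-02,  4.29528253e-02,  1.70580051e-04]), 'eef_pos': array([ 0.13790606, -0.60910701,  0.25096568]), 'eef_rot': array([[ 9.75310422e-01,  2.20837824e-01, -4.85446159e-04],
       [ 2.20838307e-01, -9.75309334e-01,  1.46499617e-03],
       [-1.49933604e-04, -1.53603114e-03, -9.99998809e-01]]), 'force': array([-0.48683272,  0.16111423,  0.21415976]), 'wrist_torque': array([-0.03480122, -0.03918797,  0.01393456]), 'grip_width': 0.9960558199523238}
scene {'fx': 425.63903570414874, 'fy': 425.63903570414874, 'cx': 325.08026075342605, 'cy': 193.45047364879912, 'dist': array([0.0143742, 0.       , 0.       , 0.       , 0.       ]), 'R': array([[-0.10525279,  0.99442423, -0.00650409],
       [ 0.75668421,  0.07584246, -0.64936656],
       [
[... 328 characters left out ...]
1494371],
       [-0.98179141,  0.01538218, -0.18933837],
       [ 0.18953162,  0.01225138, -0.98179818]]), 't': array([0.0068297 , 0.51447858, 1.32573094])}
wrist {'fx': 344.2488992753247, 'fy': 344.2488992753247, 'cx': 322.1471809425732, 'cy': 200.2995751939442, 'dist': array([-0.02541288,  0.        ,  0.        ,  0.        ,  0.        ]), 'hand_eye': array([[-5.28653256e-04, -9.66055385e-01, -2.58334498e-01,
         6.91475175e-02],
       [ 9.99999709e-01, -6.52855417e-04,  3.94997147e-04,
        -8.72994411e-04],
       [-5.50244197e-04, -2.58334214e-01,  9.66055449e-01,
        -1.33602049e-01],
       [ 0.00000000e+00,  0.00000000e+00,  0.00000000e+00,
         1.00000000e+00]])}
```

View pics/scene0.png

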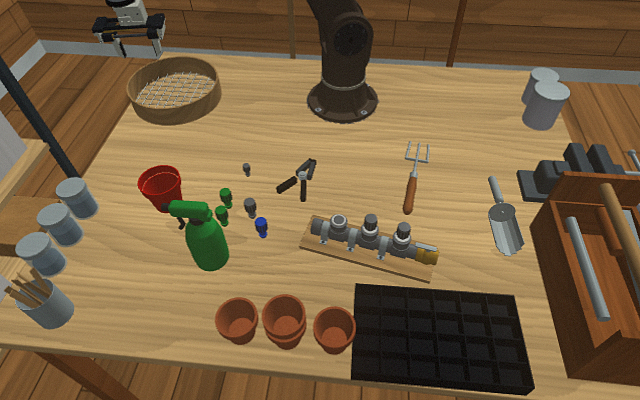

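View pics/top0.png

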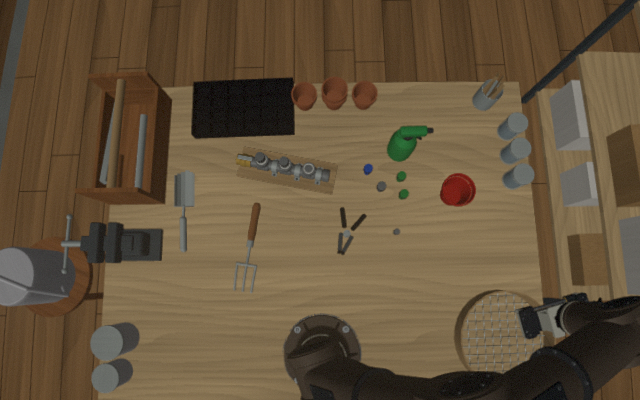

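View pics/wrist0.png

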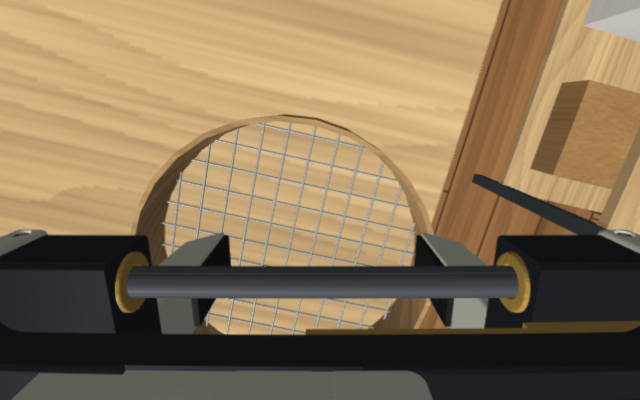

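Candidates for the larger plug in the scene view are grey (250,205), grey and smaller (247,168), green (227,195) and (222,212), and blue (262,226). The description picks the grey one at (250,205), which is at top (381,187). The open outlet appears to be the one at scene (338,220), top (308,170). I'll check both in close crops.

Run:
```python
import cv2,numpy as np
s=cv2.imread("pics/scene0.png");t=cv2.imread("pics/top0.png")
a=cv2.resize(s[150:290,200:450],(800,448),interpolation=cv2.INTER_CUBIC)
cv2.imwrite("pics/cs0.png",a)
b=cv2.resize(t[130:250,230:420],None,fx=4.2,fy=4.2,interpolation=cv2.INTER_CUBIC)
cv2.imwrite("pics/ct0.png",b)
```

```text
(no output)
```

View pics/cs0.png

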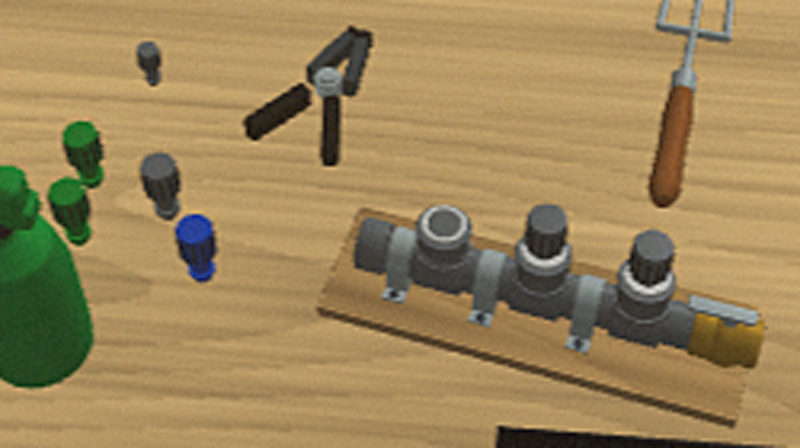

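View pics/ct0.png

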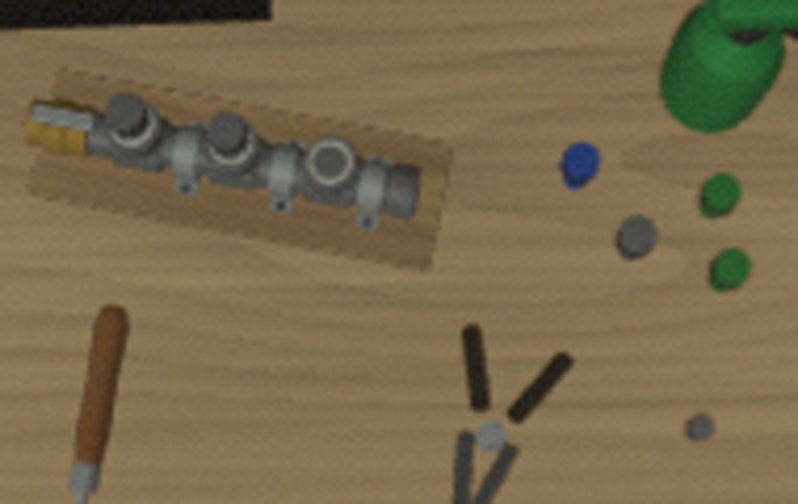

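```bash
cat > h.py <<'E'
import numpy as np,cv2
from cell import *
def K(m): return np.array([[m["fx"],0,m["cx"]],[0,m["fy"],m["cy"]],[0,0,1.]])
def RT(name,s=None):
    m=camera_model(name)
    if name!="wrist": return m,m["R"],m["t"]
    s=s or observe(); H=np.eye(4);H[:3,:3]=s["eef_rot"];H[:3,3]=s["eef_pos"]
    W=np.linalg.inv(H@m["hand_eye"]); return m,W[:3,:3],W[:3,3]
def ray(c,px):
    m,R,t=c; u=cv2.undistortPoints(np.array([[px]],float),K(m),m["dist"])[0,0]
    d=R.T@np.array([u[0],u[1],1]); return -R.T@t,d/np.linalg.norm(d)
def atz(c,px,z):
    o,d=ray(c,px); return o+d*(z-o[2])/d[2]
def tri(obs):
    A=np.zeros((3,3));b=np.zeros(3);L=[]
    for c,px in obs:
        o,d=ray(c,px);P=np.eye(3)-np.outer(d,d);A+=P;b+=P@o;L.append((o,P))
    X=np.linalg.solve(A,b);return X,[np.linalg.norm(P@(X-o)) for o,P in L]
def proj(c,X):
    m,R,t=c; return cv2.projectPoints(np.atleast_2d(np.array(X,float)),cv2.Rodrigues(R)[0],np.array(t),K(m),m["dist"])[0][:,0]
E
python3 - <<'E'
from h import *
np.set_printoptions(precision=4,suppress=True)
S=RT("scene");T=RT("top")
for n,a,b,z in [("plug",(249.7,200.9),(381.7,186.2),.066),("port",(338.75,219.7),(308.6,168.6),.092),("p2",(371.2,216.9),(284.5,162.4),.130),("p3",(404,225.3),(260.2,157.1),.130),("blue",(261.5,221.5),(368.5,168),.066),("small",(246.5,165),(396.7,231.4),.045)]:
    print(n,tri([(S,a),(T,b)]),atz(S,a,z),atz(T,b,z))
for n,c in(("S",S),("T",T)): print(n,-c[1].T@c[2])
E
```

```text
plug (array([ 0.5401, -0.2082,  0.0607]), [np.float64(0.000792673903747586), np.float64(0.0007926739037475704)]) [ 0.5442 -0.2057  0.066 ] [ 0.5391 -0.2083  0.066 ]
port (array([0.5979, 0.0347, 0.0861]), [np.float64(0.0013509030238714418), np.float64(0.001350903023871449)]) [0.6023 0.0363 0.092 ] [0.5965 0.0331 0.092 ]
p2 (array([0.6101, 0.112 , 0.1236]), [np.float64(0.002550942173812896), np.float64(0.0025509421738128977)]) [0.6148 0.1143 0.13  ] [0.6084 0.1088 0.13  ]
p3 (array([0.6289, 0.1901, 0.1257]), [np.float64(0.001980306162177373), np.float64(0.0019803061621773703)]) [0.6318 0.1915 0.13  ] [0.6275 0.1875 0.13  ]
blue (array([ 0.6034, -0.165 ,  0.0592]), [np.float64(0.0024215533650120153), np.float64(0.002421553365012008)]) [ 0.6082 -0.1607  0.066 ] [ 0.6021 -0.1666  0.066 ]
small (array([ 0.3903, -0.2544,  0.0406]), [np.float64(0.0010364317797754976), np.float64(0.0010364317797754924)]) [ 0.3944 -0.2518  0.045 ] [ 0.39   -0.2547  0.045 ]
S [1.2388 0.0751 0.9387]
T [ 0.2539 -0.0173  1.3991]
```

```bash
cat >> h.py <<'E'
def totool(dw,yaw=0.0):
    s=observe();R=s["eef_rot"]; c,q=np.cos(yaw),np.sin(yaw)
    R=R@np.array([[c,-q,0],[q,c,0],[0,0,1]]); return R.T@np.array(dw)
E
python3 - <<'E'
from h import *
np.set_printoptions(precision=4,suppress=True)
S=RT("scene");T=RT("top")
print("sprayer base",atz(S,(211,257),0)," green1",atz(T,(401.4,176.4),.066),"g2",atz(T,(403.6,194),.066))
print("sprayer tip",atz(T,(433,131),.2),atz(S,(176,208),.2), "pot",atz(T,(458,190),.1))
print("row angle",np.degrees(np.arctan2(.1901-.0347,.6289-.5979)))
s=observe();print(totool(np.array([.541,-.207,.25])-s["eef_pos"]))
E
```

```text
sprayer base [ 0.6855 -0.2849  0.    ]  green1 [ 0.5715 -0.2756  0.066 ] g2 [ 0.5116 -0.2798  0.066 ]
sprayer tip [ 0.6819 -0.3551  0.2   ] [ 0.6873 -0.3209  0.2   ] pot [ 0.5155 -0.4513  0.1   ]
row angle 78.71843177094637
[ 0.4819 -0.3033  0.0014]
```

Request:
{"name": "apply_moves", "arguments": {
  "plan": [
    [-0.2,[0,0,0],-0.113],
    [-0.2,[0,0,0],-0.113],
    [-0.2,[0,0,0],-0.113],
    [-0.2,[0,0,0],-0.113],
    [-0.2,[0,0,0],-0.113]
  ]
}}

```text
time: 0.65
eef_pos: [0.138, -0.6094, 0.2514]
eef_rot: [[0.702, 0.712, -0.0], [0.712, -0.702, 0.001], [0.0, -0.001, -1.0]]
force: [-0.3, 0.0, -0.8]
grip_width: 0.624
```

Request:
{"name": "apply_moves", "arguments": {
  "plan": [
    [-0.2,[0,0,0],-0.113],
    [-0.2,[0,0,0],-0.113],
    [-0.2,[0,0,0],-0.113],
    [-0.2,[0,0,0],-0.113],
    [-0.2,[0,0,0],-0.113]
  ]
}}

```text
time: 1.15
eef_pos: [0.138, -0.6094, 0.2514]
eef_rot: [[0.212, 0.977, -0.0], [0.977, -0.212, 0.001], [0.001, -0.0, -1.0]]
force: [0.2, -0.2, -1.0]
grip_width: 0.599
```

Request:
{"name": "apply_moves", "arguments": {
  "plan": [
    [-0.2,[0,0,0],-0.113],
    [-0.2,[0,0,0],-0.113],
    [-0.2,[0,0,0],-0.113],
    [-0.2,[0,0,0],-0.113],
    [-0.2,[0,0,0],-0.113]
  ]
}}

```text
time: 1.65
eef_pos: [0.138, -0.6094, 0.2514]
eef_rot: [[-0.344, 0.939, -0.0], [0.939, 0.344, 0.001], [0.001, -0.0, -1.0]]
force: [-0.5, -0.4, 0.2]
grip_width: 0.6
```

Run:
```python
from h import *
np.set_printoptions(precision=4,suppress=True)
s=observe();print(s["time"],s["eef_pos"],s["eef_rot"],s["joints"]);print(totool(np.array([.541,-.207,.20])-s["eef_pos"]))
```

```text
1.65 [ 0.138  -0.6094  0.2514] [[-0.3443  0.9388 -0.0002]
 [ 0.9388  0.3443  0.0006]
 [ 0.0007 -0.     -1.    ]] [ 86.034   26.5869 -20.2296  88.7734   9.7202  66.4168  84.0098]
[0.2389 0.5169 0.0515]
```

Request:
{"name": "apply_moves", "arguments": {
  "plan": [
    [-0.2,[0.02,0.043,0],0],
    [-0.2,[0.02,0.043,0],0],
    [-0.2,[0.02,0.043,0],0],
    [-0.2,[0.02,0.043,0],0],
    [-0.2,[0.02,0.043,0],0]
  ]
}}

```text
time: 2.15
eef_pos: [0.3071, -0.4409, 0.2517]
eef_rot: [[-0.34, 0.941, -0.0], [0.941, 0.34, 0.0], [0.0, -0.0, -1.0]]
force: [1.6, 0.4, -0.0]
grip_width: 0.596
```

Request:
{"name": "apply_moves", "arguments": {
  "plan": [
    [-0.2,[0.02,0.043,0],0],
    [-0.2,[0.02,0.043,0],0],
    [-0.2,[0.02,0.043,0],0],
    [-0.2,[0.02,0.043,0],0],
    [-0.2,[0.02,0.043,0],0]
  ]
}}

```text
time: 2.65
eef_pos: [0.4754, -0.2739, 0.2516]
eef_rot: [[-0.34, 0.941, -0.0], [0.941, 0.34, -0.0], [-0.0, -0.0, -1.0]]
force: [1.1, -0.8, 0.2]
grip_width: 0.599
```

Request:
{"name": "apply_moves", "arguments": {
  "plan": [
    [-0.2,[0.02,0.043,0],0],
    [-0.2,[0.019,0.043,0.01],0],
    [-0.2,[0,0,0.02],0],
    [-0.2,[0,0,0.02],0],
    [-0.2,[0,0,0],0]
  ]
}}

```text
time: 3.15
eef_pos: [0.5405, -0.2088, 0.1989]
eef_rot: [[-0.341, 0.94, -0.005], [0.94, 0.341, 0.001], [0.003, -0.004, -1.0]]
force: [-0.3, 0.5, -0.2]
grip_width: 0.597
```

Run:
```python
from h import *
np.set_printoptions(precision=4,suppress=True)
s=observe();c=RT("wrist",s);im=snapshot("wrist");print(s["time"],s["eef_pos"],s["eef_rot"],s["joints"],s["force"])
cv2.imwrite("pics/w1.png",im);print(proj(c,[[.541,-.207,.066],[.541,-.207,0]]))
```

```text
3.15 [ 0.5405 -0.2088  0.1989] [[-0.3407  0.9402 -0.005 ]
 [ 0.9402  0.3407  0.0015]
 [ 0.0031 -0.0042 -1.    ]] [ 36.993   26.8635 -29.7789  98.3652  15.1202  59.1043  21.9028] [-0.3361  0.5117 -0.2167]
[[324.3815 197.471 ]
 [324.2566 180.874 ]]
```

View pics/w1.png

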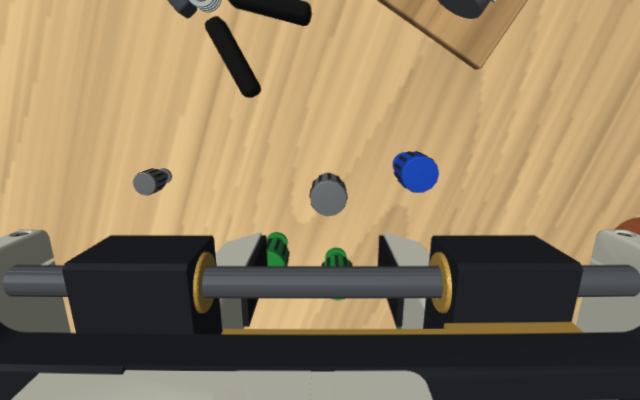

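The wrist view shows the grey plug's top at about (328,194) between the open jaws, with blue at (416,172), greens at (277,248) and (336,260), and the small plug at (150,182). I'll fit the top face.

Run:
```python
from h import *
im=cv2.imread("pics/w1.png")
c=im[160:230,290:370];cv2.imwrite("pics/w1c.png",cv2.resize(c,None,fx=8,fy=8,interpolation=cv2.INTER_NEAREST))
h=cv2.cvtColor(im,cv2.COLOR_BGR2HSV)
for r in range(170,220,3): print(r,[int(v) for v in h[r,306:352:3,1]],[int(v) for v in h[r,306:352:3,2]])
```

```text
170 [100, 100, 102, 100, 99, 99, 99, 99, 100, 101, 102, 103, 103, 100, 101, 102] [219, 217, 215, 214, 218, 222, 224, 222, 220, 215, 208, 204, 206, 209, 213, 207]
173 [100, 99, 100, 101, 100, 99, 61, 28, 68, 99, 102, 102, 102, 103, 103, 103] [219, 216, 214, 217, 220, 207, 141, 82, 94, 195, 205, 205, 207, 206, 201, 201]
176 [100, 100, 99, 101, 100, 16, 11, 11, 19, 10, 26, 104, 101, 102, 103, 103] [219, 215, 216, 218, 169, 48, 90, 70, 41, 74, 59, 169, 209, 202, 198, 201]
179 [101, 100, 100, 75, 11, 14, 11, 13, 12, 10, 18, 60, 101, 103, 103, 102] [218, 214, 215, 152, 67, 55, 90, 77, 64, 73, 58, 55, 199, 200, 200, 203]
182 [100, 100, 99, 12, 14, 10, 11, 9, 9, 11, 12, 16, 23, 103, 102, 101] [217, 216, 147, 83, 88, 124, 121, 114, 112, 111, 86, 47, 56, 195, 203, 204]
185 [100, 100, 76, 10, 10, 9, 14, 12, 9, 9, 12, 13, 10, 104, 101, 103] [216, 217, 87, 98, 122, 110, 111, 110, 110, 109, 109, 102, 51, 149, 204, 206]
188 [101, 100, 8, 11, 14, 12, 9, 9, 12, 12, 10, 12, 10, 76, 101, 103] [215, 211, 66, 115, 110, 109, 109, 109, 109, 108, 107, 108, 99, 87, 206, 206]
191 [100, 102, 12, 9, 9, 12, 12, 
[... 794 characters left out ...]
125, 106, 106, 106, 105, 105, 105, 105, 105, 103, 102, 167, 208, 209]
209 [99, 99, 98, 24, 10, 10, 10, 12, 12, 10, 10, 12, 69, 101, 102, 102] [224, 226, 223, 117, 105, 105, 105, 105, 105, 104, 103, 103, 144, 209, 208, 210]
212 [100, 100, 99, 99, 49, 10, 10, 10, 10, 7, 10, 84, 100, 101, 102, 101] [225, 226, 226, 216, 124, 105, 104, 104, 103, 103, 103, 157, 209, 209, 209, 212]
215 [99, 99, 98, 100, 104, 101, 74, 35, 60, 82, 100, 100, 100, 101, 102, 102] [225, 226, 221, 211, 194, 182, 138, 118, 132, 164, 204, 211, 211, 209, 211, 213]
218 [99, 99, 101, 103, 105, 103, 103, 102, 102, 102, 101, 101, 102, 102, 101, 101] [225, 224, 206, 200, 192, 190, 196, 202, 207, 210, 212, 212, 211, 209, 212, 215]
```

View pics/w1c.png

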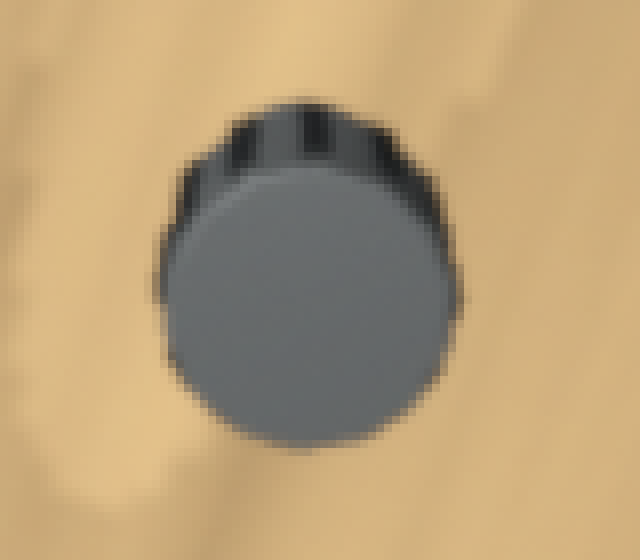

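Run:
```python
from h import *
np.set_printoptions(precision=4,suppress=True)
s=observe();c=RT("wrist",s);im=snapshot("wrist");print(s["eef_pos"],s["eef_rot"])
cv2.imwrite("pics/w2.png",im)
h=cv2.cvtColor(im,cv2.COLOR_BGR2HSV)
m=((h[...,1]<30)&(h[...,2]>98)&(h[...,2]<120)).astype(np.uint8);k=np.zeros_like(m);k[165:225,300:360]=1;m=cv2.morphologyEx(m*k,cv2.MORPH_OPEN,np.ones((3,3)))
cs,_=cv2.findContours(m,0,1);q=max(cs,key=cv2.contourArea);e=cv2.fitEllipse(q);print(e)
p=e[0];X=atz(c,p,.066);print("plug",X,"in tool",s["eef_rot"].T@(X-s["eef_pos"]))
```

```text
[ 0.5412 -0.2092  0.2006] [[-0.3401  0.9404 -0.0029]
 [ 0.9404  0.3401  0.0008]
 [ 0.0018 -0.0024 -1.    ]]
((326.99749755859375, 196.41001892089844), (32.79902267456055, 33.973812103271484), 83.57693481445312)
plug [ 0.5438 -0.2064  0.066 ] in tool [0.0015 0.0038 0.1346]
```

Request:
{"name": "apply_moves", "arguments": {
  "plan": [
    [-0.2,[0.001,0.003,0],0],
    [-0.2,[0,0,0.04],0],
    [-0.2,[0,0,0.04],0],
    [-0.2,[0,0,0.03],0],
    [-0.2,[0,0,0],0]
  ]
}}

```text
time: 3.75
eef_pos: [0.5426, -0.2073, 0.0891]
eef_rot: [[-0.34, 0.941, -0.005], [0.941, 0.34, 0.001], [0.003, -0.004, -1.0]]
force: [-0.7, 0.3, 0.6]
grip_width: 0.603
```

Run:
```python
from h import *
np.set_printoptions(precision=4,suppress=True)
cv2.imwrite("pics/w3.png",snapshot("wrist"));cv2.imwrite("pics/s3.png",cv2.resize(snapshot("scene")[150:290,150:400],None,fx=3.2,fy=3.2,interpolation=2))
s=observe();print(s["time"],s["eef_pos"],s["force"])
```

```text
3.85 [ 0.5453 -0.2075  0.093 ] [ 0.1364 -0.1573  0.2844]
```

View pics/w3.png

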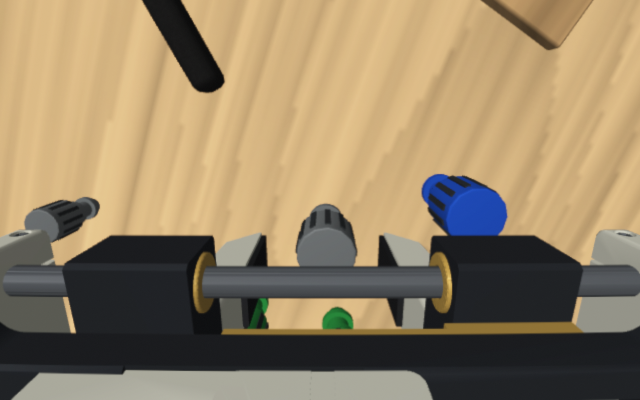

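View pics/s3.png

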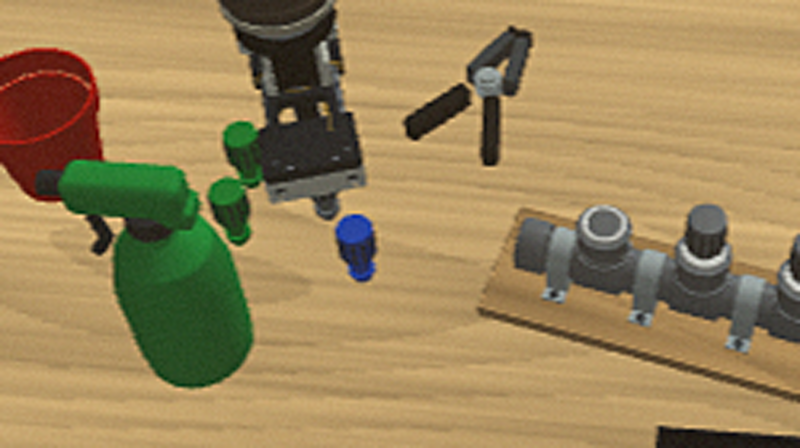

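Jaws straddle the plug (wrist: head at (326,245), pads at 262 and 383), and the sprayer, blue and green plugs are clear. Descending the last 32 mm, then gripping.

Request:
{"name": "apply_moves", "arguments": {
  "plan": [
    [-0.2,[0,0,0.016],0],
    [-0.2,[0,0,0.016],0],
    [-0.2,[0,0,0],0],
    [-0.2,[0,0,0],0],
    [-0.2,[0,0,0],0]
  ]
}}

```text
time: 4.35
eef_pos: [0.5458, -0.2077, 0.0616]
eef_rot: [[-0.34, 0.94, 0.003], [0.94, 0.34, -0.001], [-0.002, 0.002, -1.0]]
force: [0.1, -0.7, 0.4]
grip_width: 0.598
```

Run:
```python
from h import *
np.set_printoptions(precision=4,suppress=True)
for i in range(3):
    s=observe();print(s["time"],s["eef_pos"],s["force"],s["grip_width"])
```

```text
4.35 [ 0.5458 -0.2077  0.0616] [ 0.0645 -0.6944  0.4328] 0.5982619805471658
4.35 [ 0.5458 -0.2077  0.0616] [ 0.0645 -0.6944  0.4328] 0.5982619805471658
4.35 [ 0.5458 -0.2077  0.0616] [ 0.0645 -0.6944  0.4328] 0.5982619805471658
```

Request:
{"name": "apply_moves", "arguments": {
  "plan": [
    [-0.2,[0,0,0.003],0],
    [0.3,[0,0,0],0],
    [1,[0,0,0],0],
    [1,[0,0,0],0],
    [1,[0,0,0],0]
  ]
}}

```text
time: 4.85
eef_pos: [0.5446, -0.2074, 0.0568]
eef_rot: [[-0.34, 0.94, -0.0], [0.94, 0.34, -0.0], [0.0, -0.0, -1.0]]
force: [0.2, -0.5, 0.3]
grip_width: 0.318
```

Request:
{"name": "apply_moves", "arguments": {
  "plan": [
    [1,[0,0,0],0],
    [1,[0,0,0],0],
    [1,[0,0,0],0],
    [1,[0,0,0],0],
    [1,[0,0,0],0]
  ]
}}

```text
time: 5.35
eef_pos: [0.5446, -0.2074, 0.0567]
eef_rot: [[-0.34, 0.94, 0.0], [0.94, 0.34, -0.0], [-0.0, 0.0, -1.0]]
force: [-0.7, 0.2, 0.1]
grip_width: 0.319
```

Request:
{"name": "apply_moves", "arguments": {
  "plan": [
    [1,[0,0,-0.015],0],
    [1,[0,0,-0.035],0],
    [1,[0,0,-0.045],0],
    [1,[0,0,-0.045],0],
    [1,[0,0,-0.035],0]
  ]
}}

```text
time: 5.85
eef_pos: [0.545, -0.2071, 0.2357]
eef_rot: [[-0.341, 0.94, 0.003], [0.94, 0.341, -0.001], [-0.001, 0.002, -1.0]]
force: [0.1, -0.3, -0.7]
grip_width: 0.32
```

Request:
{"name": "apply_moves", "arguments": {
  "plan": [
    [1,[0.019,0.014,0],0],
    [1,[0.038,0.027,0],0],
    [1,[0.038,0.027,0],0],
    [1,[0.038,0.027,0],0],
    [1,[0.038,0.027,0],0]
  ]
}}

```text
time: 6.35
eef_pos: [0.6013, -0.0034, 0.233]
eef_rot: [[-0.34, 0.941, 0.001], [0.941, 0.34, -0.0], [-0.0, 0.001, -1.0]]
force: [0.7, -0.5, -0.7]
grip_width: 0.32
```

Request:
{"name": "apply_moves", "arguments": {
  "plan": [
    [1,[0.018,0.014,0],0],
    [1,[0,0,0],0],
    [1,[0,0,0],0],
    [1,[0,0,0],0],
    [1,[0,0,0],0]
  ]
}}

```text
time: 6.85
eef_pos: [0.608, 0.0148, 0.2319]
eef_rot: [[-0.338, 0.941, -0.0], [0.941, 0.338, -0.001], [-0.001, -0.0, -1.0]]
force: [-0.1, -0.0, -0.1]
grip_width: 0.319
```

Run:
```python
from h import *
np.set_printoptions(precision=4,suppress=True)
s=observe();c=RT("wrist",s);im=snapshot("wrist");print(s["time"],s["eef_pos"],s["eef_rot"],s["force"],s["grip_width"],s["joints"])
cv2.imwrite("pics/w4.png",im);print(proj(c,[[.602,.0357,.092],s["eef_pos"]+s["eef_rot"]@[0,0,.0567]]))
```

```text
6.85 [0.608  0.0148 0.2319] [[-0.3378  0.9412 -0.    ]
 [ 0.9412  0.3378 -0.0008]
 [-0.0008 -0.0003 -1.    ]] [-0.1164 -0.0166 -0.1452] 0.31881673553092144 [ 15.5238  27.986  -32.2395  92.0256  16.128   64.6867  -0.8985]
[[324.0523 170.3667]
 [322.3033 231.8694]]
```

View pics/w4.png

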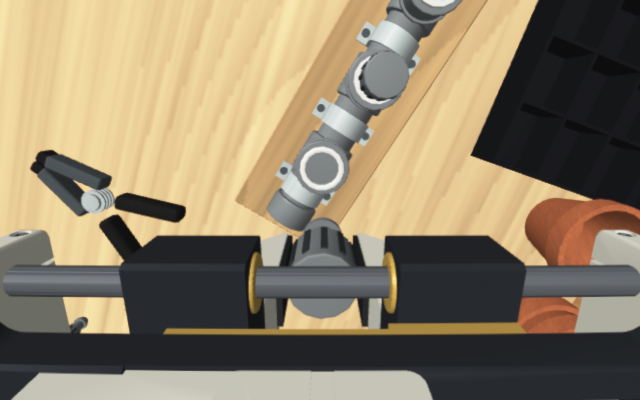

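The wrist view shows the empty white collet ring at about (322,168), unobstructed, with the held plug pointing at (322,225) between the pads. I'll fit the collet.

```bash
cat >> h.py <<'E'
def collet(im,px,r=34):
    h=cv2.cvtColor(im,cv2.COLOR_BGR2HSV);m=((h[...,1]<25)&(h[...,2]>195)).astype(np.uint8)
    k=np.zeros_like(m);cv2.circle(k,(int(px[0]),int(px[1])),r,1,-1);m*=k
    cs,_=cv2.findContours(m,cv2.RETR_CCOMP,cv2.CHAIN_APPROX_NONE);cs=sorted([q for q in cs if len(q)>30],key=len,reverse=True)
    return m,[cv2.fitEllipse(q) for q in cs[:3]]
E
python3 - <<'E'
from h import *
np.set_printoptions(precision=4,suppress=True)
s=observe();c=RT("wrist",s);im=snapshot("wrist")
m,E=collet(im,(322,168));print(E)
for e in E: X=atz(c,e[0],.092);print(X,s["eef_rot"].T@(X-s["eef_pos"]))
v=cv2.resize(im[130:250,250:400],None,fx=4,fy=4,interpolation=2);w=cv2.resize(m[130:250,250:400]*255,None,fx=4,fy=4,interpolation=0)
cv2.imwrite("pics/w5.png",v[:,:]);cv2.imwrite("pics/w5m.png",w)
print(proj(c,[s["eef_pos"]+s["eef_rot"]@[x,y,.0567] for x,y in((0,0),(.0075,0),(0,.0075),(0,-.0075))]))
E
```

```text
[((321.0791015625, 168.1973114013672), (42.193111419677734, 42.54001235961914), 115.37377166748047), ((320.9928894042969, 168.22593688964844), (33.802467346191406, 34.69969177246094), 74.80973815917969), ((296.1956481933594, 182.52703857421875), (7.792023181915283, 32.455108642578125), 150.9687957763672)]
[0.5992 0.0368 0.092 ] [ 0.0236 -0.001   0.1399]
[0.5991 0.0367 0.092 ] [ 0.0236 -0.001   0.1399]
[0.5841 0.0189 0.092 ] [ 0.0118 -0.0212  0.1399]
[[322.303  231.8696]
 [322.2977 219.7132]
 [335.0832 231.8631]
 [309.523  231.874 ]]
```

View pics/w5.png

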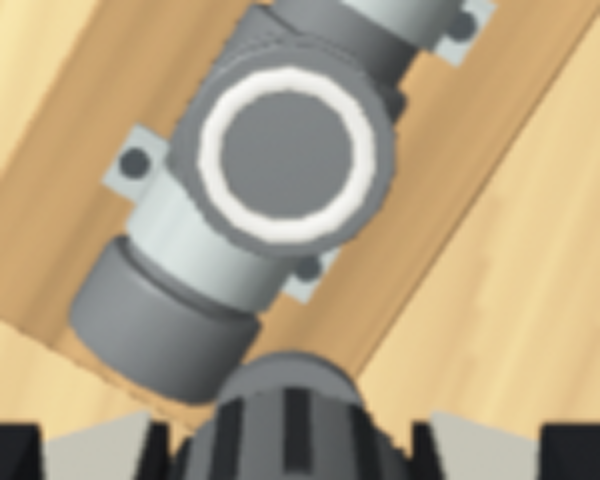

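View pics/w5m.png

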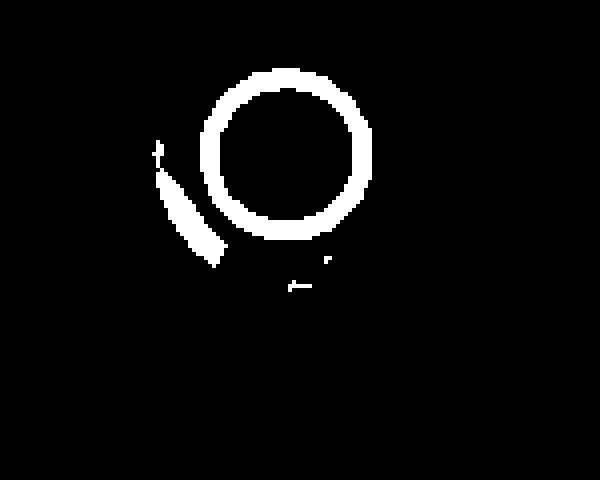

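Request:
{"name": "apply_moves", "arguments": {
  "plan": [
    [1,[0.011,-0.001,0],0],
    [1,[0.0115,0,0],0],
    [1,[0,0,0.03],0],
    [1,[0,0,0.03],0],
    [1,[0,0,0],0]
  ]
}}

```text
time: 7.45
eef_pos: [0.5968, 0.0379, 0.1683]
eef_rot: [[-0.341, 0.94, -0.006], [0.94, 0.341, -0.001], [0.002, -0.006, -1.0]]
force: [-0.5, -0.5, -0.2]
grip_width: 0.321
```

Request:
{"name": "apply_moves", "arguments": {
  "plan": [
    [1,[0,0,0],0],
    [1,[0,0,0],0],
    [1,[0,0,0],0],
    [1,[0,0,0],0],
    [1,[0,0,0],0]
  ]
}}

```text
time: 7.95
eef_pos: [0.5999, 0.0374, 0.1724]
eef_rot: [[-0.34, 0.941, 0.001], [0.941, 0.34, 0.0], [-0.0, 0.001, -1.0]]
force: [0.6, 0.6, -1.0]
grip_width: 0.323
```

Run:
```python
from h import *
np.set_printoptions(precision=4,suppress=True)
s=observe();c=RT("wrist",s);im=snapshot("wrist");print(s["time"],s["eef_pos"],s["eef_rot"],s["force"],s["grip_width"])
cv2.imwrite("pics/w6.png",cv2.resize(im[150:300,220:420],None,fx=4,fy=4,interpolation=2))
sc=snapshot("scene");tp=snapshot("top")
cv2.imwrite("pics/s6.png",cv2.resize(sc[160:260,290:420],None,fx=6,fy=6,interpolation=2))
cv2.imwrite("pics/t6.png",cv2.resize(tp[120:200,250:360],None,fx=7,fy=7,interpolation=2))
```

```text
7.95 [0.5999 0.0374 0.1724] [[-0.3398  0.9405  0.001 ]
 [ 0.9405  0.3398  0.    ]
 [-0.0003  0.0009 -1.    ]] [ 0.5856  0.5966 -0.9669] 0.32323132111996045
```

View pics/w6.png

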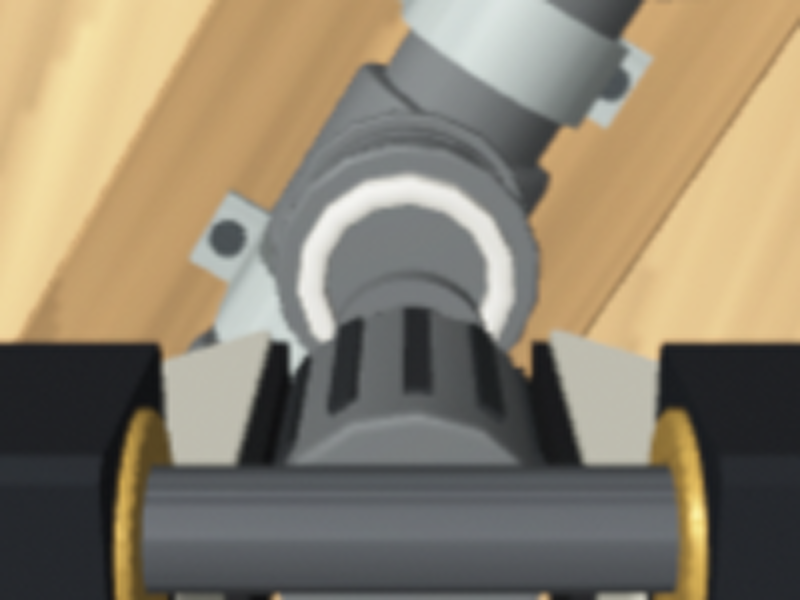

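View pics/s6.png

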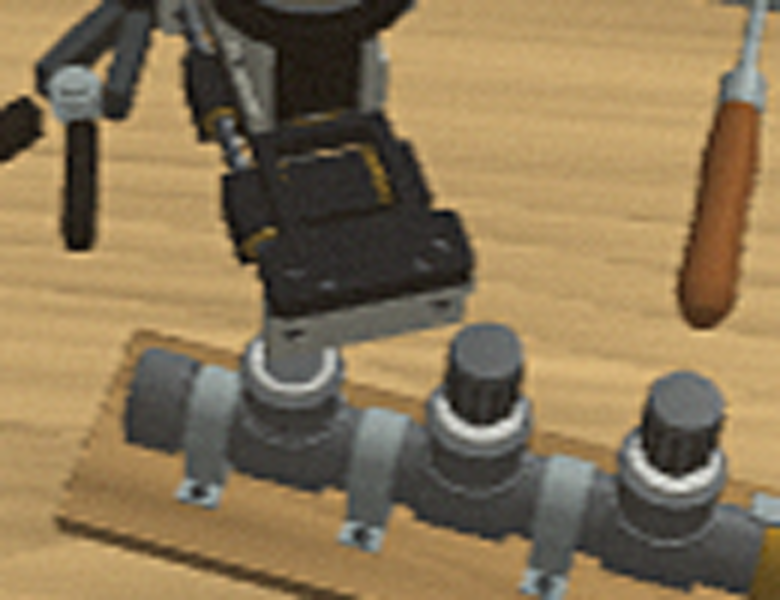

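Run:
```python
from h import *
from scipy.optimize import least_squares
np.set_printoptions(precision=4,suppress=True)
s=observe();c=RT("wrist",s);im=snapshot("wrist");s2=observe();print(s["eef_pos"],s2["eef_pos"])
R=s["eef_rot"];p=s["eef_pos"]
hs=cv2.cvtColor(im,cv2.COLOR_BGR2HSV);m=((hs[...,1]<25)&(hs[...,2]>185)).astype(np.uint8)
k=np.zeros_like(m);cv2.circle(k,(322,217),30,1,-1);m*=k;m[236:]=0
n,l,st,ce=cv2.connectedComponentsWithStats(m);i=1+np.argmax(st[1:,4]);m=(l==i).astype(np.uint8)
ys,xs=np.nonzero(m);print(st[i],ce[i])
# render model of annulus and maximise match, via distance residual to mid circle
th=np.linspace(0,2*np.pi,360)
def mid(x,y,z=.092,r=.01575): return proj(c,np.c_[x+r*np.cos(th),y+r*np.sin(th),np.full(360,z)])
from scipy.spatial import cKDTree
def f(q):
    P=mid(q[0],q[1]);d,j=cKDTree(P).query(np.c_[xs,ys]); cen=P.mean(0)
    sg=np.sign(np.linalg.norm(np.c_[xs,ys]-cen,axis=1)-np.linalg.norm(P[j]-cen,axis=1)); return d*sg
r=least_squares(f,[.6,.037],diff_step=1e-4);X=np.r_[r.x,.092];print("port",X,"tool",R.T@(X-p),"rms",np.sqrt((r.fun**2).mean()))
# spigot prediction
for x0 in(0,.001,.002):
  pts=[]
  for z in(.0567-.008,.0567-.0125):
    a=proj(c,(p+(R@np.c_[x0+.011*np.cos(th),.011*np.sin(th),np.full(360,z)].T).T));pts.append((a[:,1].min(),a[:,0].min(),a[:,0].max()))
  print(x0,np.round(pts,2))
g=cv2.cvtColor(im,cv2.COLOR_BGR2GRAY);print([int(v) for v in g[208:232,323]])
for row in(222,224,226,228): print(row,[int(v) for v in g[row,298:346]])
```

```text
[0.5997 0.0374 0.1719] [0.5996 0.0373 0.1718]
[295 194  54  41 621] [321.1288 210.38  ]
port [0.5993 0.0365 0.092 ] tool [-0.0007 -0.0006  0.0799] rms 1.8173710118635786
0 [[218.23 302.81 341.79]
 [220.79 302.37 342.24]]
0.001 [[216.52 302.79 341.82]
 [219.04 302.34 342.27]]
0.002 [[214.8  302.76 341.84]
 [217.28 302.31 342.29]]
[123, 123, 123, 123, 123, 123, 123, 123, 120, 110, 98, 102, 116, 121, 121, 122, 121, 116, 91, 48, 39, 40, 41, 40]
222 [229, 222, 200, 155, 122, 122, 123, 123, 122, 121, 118, 113, 111, 113, 116, 119, 121, 121, 122, 122, 122, 122, 122, 121, 122, 121, 122, 122, 122, 122, 122, 121, 119, 113, 98, 82, 79, 89, 105, 117, 122, 122, 123, 136, 185, 227, 233, 230]
224 [230, 226, 213, 176, 124, 117, 121, 120, 118, 113, 112, 116, 120, 121, 122, 122, 122, 122, 122, 122, 122, 121, 122, 122, 121, 121, 122, 122, 122, 121, 121, 122, 122, 122, 122, 119, 112, 93, 76, 85, 112, 121, 127, 161, 209, 231, 234, 231]
226 [232, 230, 225, 206, 159, 121, 119, 117, 112, 116, 121, 121, 122, 122, 121, 122, 121, 121, 120, 119, 116, 111, 106, 97, 93, 91, 92, 97, 103, 110, 115, 119, 121, 122, 122, 122, 122, 121, 114, 95, 80, 105, 152, 200, 229, 236, 233, 228]
228 [231, 231, 228, 224, 196, 138, 113, 112, 119, 121, 117, 113, 115, 119, 117, 111, 100, 102, 107, 105, 103, 100, 85, 54, 41, 39, 40, 42, 48, 68, 87, 92, 104, 115, 117, 119, 121, 121, 121, 119, 111, 111, 166, 225, 236, 234, 229, 222]
```

View pics/t6.png

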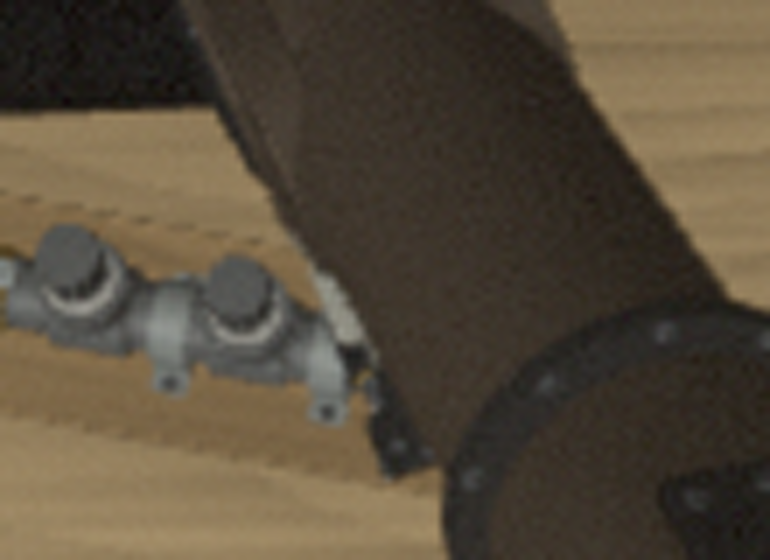

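Request:
{"name": "apply_moves", "arguments": {
  "plan": [
    [1,[-0.0012,-0.0007,0],0],
    [1,[0,0,0.006],0],
    [1,[0,0,0.006],0],
    [1,[0,0,0.006],0],
    [1,[0,0,0],0]
  ]
}}

```text
time: 8.65
eef_pos: [0.5987, 0.0358, 0.1524]
eef_rot: [[-0.34, 0.94, -0.002], [0.94, 0.34, -0.0], [0.0, -0.002, -1.0]]
force: [-0.1, 0.1, -0.7]
grip_width: 0.319
```

Request:
{"name": "apply_moves", "arguments": {
  "plan": [
    [1,[0,0,0.002],0],
    [1,[0,0,0.002],0],
    [1,[0,0,0.002],0],
    [1,[0,0,0],0],
    [1,[0,0,0],0]
  ]
}}

```text
time: 9.15
eef_pos: [0.5994, 0.036, 0.1478]
eef_rot: [[-0.34, 0.94, 0.0], [0.94, 0.34, -0.0], [-0.0, 0.0, -1.0]]
force: [-1.0, 0.5, -0.8]
grip_width: 0.324
```

Run:
```python
from h import *
np.set_printoptions(precision=4,suppress=True)
s=observe();im=snapshot("wrist");print(s["time"],s["eef_pos"],s["force"],s["wrist_torque"])
cv2.imwrite("pics/w7.png",cv2.resize(im[150:300,220:420],None,fx=4,fy=4,interpolation=2))
```

```text
9.15 [0.5994 0.036  0.1478] [-0.9984  0.4835 -0.8313] [-0.002  -0.103  -0.0006]
```

View pics/w7.png

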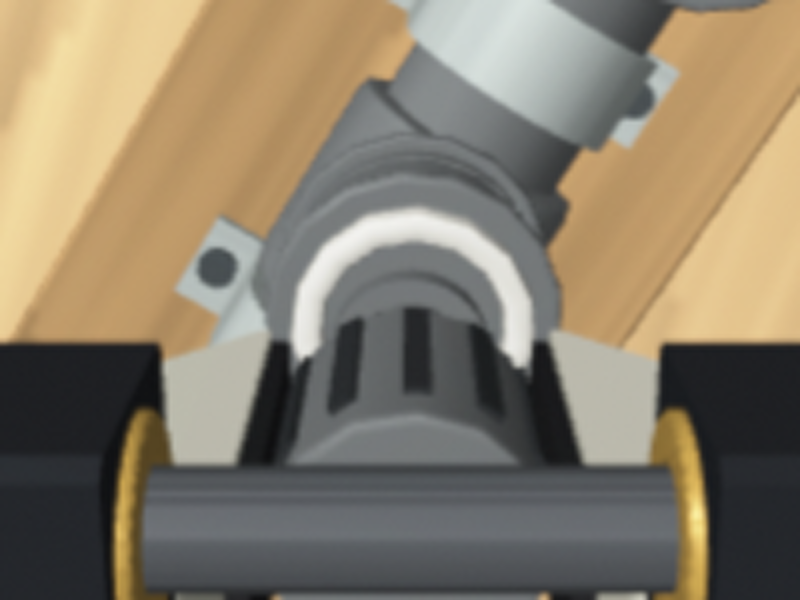

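Request:
{"name": "apply_moves", "arguments": {
  "plan": [
    [1,[0,0,0.002],0],
    [1,[0,0,0.002],0],
    [1,[0,0,0.002],0],
    [1,[0,0,0],0],
    [1,[0,0,0],0]
  ]
}}

```text
time: 9.7
eef_pos: [0.5993, 0.036, 0.1416]
eef_rot: [[-0.34, 0.94, -0.0], [0.94, 0.34, -0.0], [-0.0, -0.0, -1.0]]
force: [0.0, -1.1, 0.3]
grip_width: 0.319
```

Request:
{"name": "apply_moves", "arguments": {
  "plan": [
    [1,[0,0,0.001],0],
    [1,[0,0,0.001],0],
    [1,[0,0,0.001],0],
    [1,[0,0,0.001],0],
    [1,[0,0,0],0]
  ]
}}

```text
time: 10.2
eef_pos: [0.5996, 0.036, 0.1378]
eef_rot: [[-0.34, 0.94, 0.0], [0.94, 0.34, 0.0], [-0.0, 0.0, -1.0]]
force: [0.8, -0.3, 1.7]
grip_width: 0.319
```

Request:
{"name": "apply_moves", "arguments": {
  "plan": [
    [1,[0,0,0.001],0],
    [1,[0,0,0.001],0],
    [1,[0,0,0.001],0],
    [1,[0,0,0.001],0],
    [1,[0,0,0],0]
  ]
}}

```text
time: 10.7
eef_pos: [0.5994, 0.036, 0.1337]
eef_rot: [[-0.34, 0.94, 0.0], [0.94, 0.34, -0.0], [-0.0, 0.0, -1.0]]
force: [0.6, -0.8, 1.8]
grip_width: 0.319
```

Request:
{"name": "apply_moves", "arguments": {
  "plan": [
    [1,[0,0,0.001],0],
    [1,[0,0,0.001],0],
    [1,[0,0,0.001],0],
    [1,[0,0,0.001],0],
    [1,[0,0,0],0]
  ]
}}

```text
time: 11.2
eef_pos: [0.5993, 0.036, 0.1294]
eef_rot: [[-0.34, 0.94, -0.0], [0.94, 0.34, -0.0], [0.0, -0.0, -1.0]]
force: [1.1, -0.8, 0.1]
grip_width: 0.319
```

Run:
```python
from h import *
s=observe();c=RT("wrist",s);im=snapshot("wrist");print(s["eef_pos"],s["force"])
cv2.imwrite("pics/w8.png",cv2.resize(im[150:300,220:420],None,fx=4,fy=4,interpolation=2))
cv2.imwrite("pics/s8.png",cv2.resize(snapshot("scene")[180:250,300:400],None,fx=7,fy=7,interpolation=2))
```

```text
[0.59928612 0.03596902 0.12940981] [ 1.06367667 -0.7582625   0.06965708]
```

View pics/w8.png

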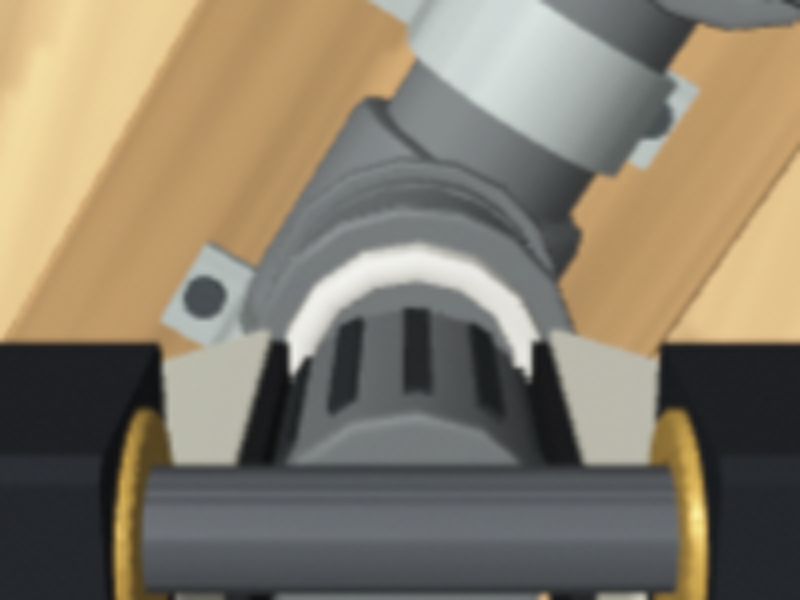

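View pics/s8.png

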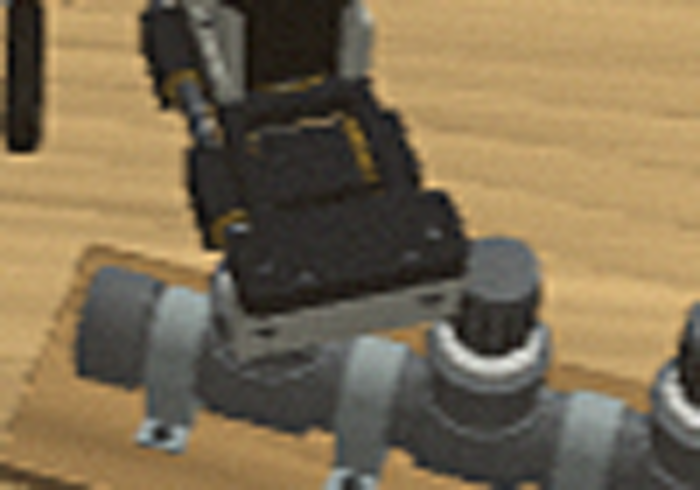

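The plug is going in on-axis with no slip in the grip: the wrist picture shows its head at the same pixels and the collet centred. Continuing in 1 mm rows.

Request:
{"name": "apply_moves", "arguments": {
  "plan": [
    [1,[0,0,0.001],0],
    [1,[0,0,0.001],0],
    [1,[0,0,0.001],0],
    [1,[0,0,0],0],
    [1,[0,0,0],0]
  ]
}}

```text
time: 11.8
eef_pos: [0.5992, 0.036, 0.1265]
eef_rot: [[-0.34, 0.94, -0.0], [0.94, 0.34, -0.0], [0.0, -0.0, -1.0]]
force: [1.9, -0.2, -1.3]
grip_width: 0.316
```

Request:
{"name": "apply_moves", "arguments": {
  "plan": [
    [1,[0,0,0.001],0],
    [1,[0,0,0.001],0],
    [1,[0,0,0.001],0],
    [1,[0,0,0],0],
    [1,[0,0,0],0]
  ]
}}

```text
time: 12.3
eef_pos: [0.5992, 0.036, 0.1236]
eef_rot: [[-0.34, 0.94, -0.0], [0.94, 0.34, -0.0], [0.0, -0.0, -1.0]]
force: [1.5, -1.4, -0.9]
grip_width: 0.32
```

Request:
{"name": "apply_moves", "arguments": {
  "plan": [
    [1,[0,0,0.001],0],
    [1,[0,0,0.001],0],
    [1,[0,0,0],0],
    [1,[0,0,0],0],
    [1,[0,0,0],0]
  ]
}}

```text
time: 12.8
eef_pos: [0.5993, 0.036, 0.1217]
eef_rot: [[-0.34, 0.94, -0.0], [0.94, 0.34, -0.0], [-0.0, -0.0, -1.0]]
force: [-0.5, -0.7, -1.4]
grip_width: 0.322
```

Request:
{"name": "apply_moves", "arguments": {
  "plan": [
    [1,[0,0,0.0005],0],
    [1,[0,0,0.0005],0],
    [1,[0,0,0],0],
    [1,[0,0,0],0],
    [1,[0,0,0],0]
  ]
}}

```text
time: 13.3
eef_pos: [0.5994, 0.036, 0.1208]
eef_rot: [[-0.34, 0.94, 0.0], [0.94, 0.34, -0.0], [-0.0, 0.0, -1.0]]
force: [-0.3, -1.1, 0.3]
grip_width: 0.322
```

Request:
{"name": "apply_moves", "arguments": {
  "plan": [
    [1,[0,0,0.0005],0],
    [1,[0,0,0.0005],0],
    [1,[0,0,0],0],
    [1,[0,0,0],0],
    [1,[0,0,0],0]
  ]
}}

```text
time: 13.8
eef_pos: [0.5995, 0.0361, 0.1207]
eef_rot: [[-0.34, 0.94, 0.001], [0.94, 0.34, -0.0], [-0.001, 0.0, -1.0]]
force: [-2.7, -1.7, 10.3]
grip_width: 0.319
```

Request:
{"name": "apply_moves", "arguments": {
  "plan": [
    [1,[0,0,0.0005],0],
    [1,[0,0,0],0],
    [1,[0,0,0],0],
    [1,[0,0,0],0],
    [1,[0,0,0],0]
  ]
}}

```text
time: 14.3
eef_pos: [0.5995, 0.0361, 0.1206]
eef_rot: [[-0.34, 0.94, 0.001], [0.94, 0.34, -0.001], [-0.001, 0.001, -1.0]]
force: [-4.2, -2.7, 14.3]
grip_width: 0.318
```

Request:
{"name": "apply_moves", "arguments": {
  "plan": [
    [1,[0,0,0.0005],0],
    [1,[0,0,0.0005],0],
    [1,[0,0,0],0],
    [1,[0,0,0],0],
    [1,[0,0,0],0]
  ]
}}

```text
time: 14.8
eef_pos: [0.5996, 0.0361, 0.1206]
eef_rot: [[-0.34, 0.94, 0.001], [0.94, 0.34, -0.001], [-0.001, 0.001, -1.0]]
force: [-8.0, -2.2, 23.8]
grip_width: 0.32
```

Run:
```python
from h import *
s=observe();im=snapshot("wrist");print(s["eef_pos"],s["force"])
cv2.imwrite("pics/w9.png",cv2.resize(im[150:300,220:420],None,fx=4,fy=4,interpolation=2))
```

```text
[0.59955631 0.03614764 0.12055574] [-7.95963484 -2.15884544 23.81542369]
```

View pics/w9.png

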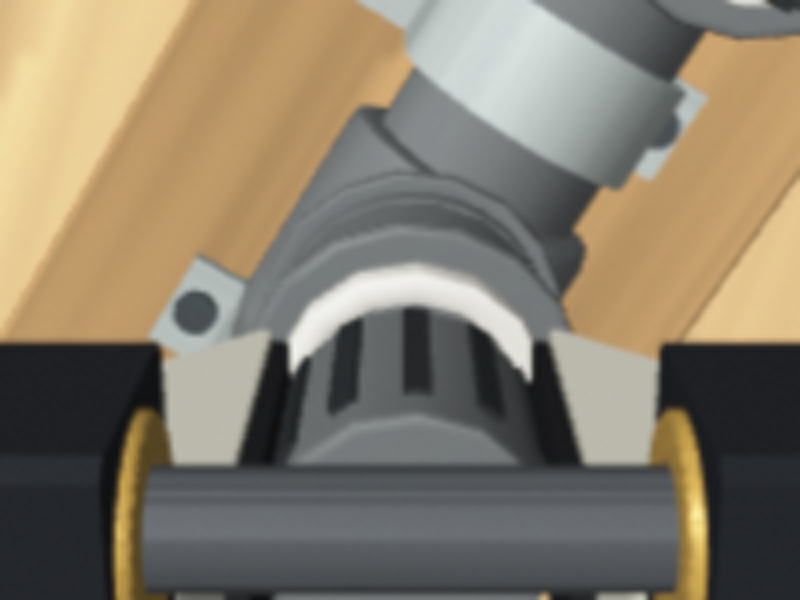

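Hard stop at TCP z = 0.1206 under 24 N. That matches the computed home height of 0.1207, so it is the floor. Unloading, then drawing up gently.

Request:
{"name": "apply_moves", "arguments": {
  "plan": [
    [1,[0,0,-0.001],0],
    [1,[0,0,-0.001],0],
    [1,[0,0,-0.0005],0],
    [1,[0,0,0],0],
    [1,[0,0,0],0]
  ]
}}

```text
time: 15.35
eef_pos: [0.5994, 0.036, 0.1207]
eef_rot: [[-0.34, 0.94, -0.0], [0.94, 0.34, -0.0], [0.0, -0.0, -1.0]]
force: [-0.4, -0.5, 3.7]
grip_width: 0.321
```

Request:
{"name": "apply_moves", "arguments": {
  "plan": [
    [1,[0,0,-0.0005],0],
    [1,[0,0,-0.0005],0],
    [1,[0,0,0],0],
    [1,[0,0,0],0],
    [1,[0,0,0],0]
  ]
}}

```text
time: 15.85
eef_pos: [0.5993, 0.036, 0.1216]
eef_rot: [[-0.34, 0.94, -0.0], [0.94, 0.34, -0.0], [0.0, -0.0, -1.0]]
force: [0.6, 0.1, 0.0]
grip_width: 0.323
```

Request:
{"name": "apply_moves", "arguments": {
  "plan": [
    [1,[0,0,-0.0005],0],
    [1,[0,0,-0.0005],0],
    [1,[0,0,0],0],
    [1,[0,0,0],0],
    [1,[0,0,0],0]
  ]
}}

```text
time: 16.35
eef_pos: [0.5994, 0.036, 0.1227]
eef_rot: [[-0.34, 0.94, 0.0], [0.94, 0.34, -0.0], [-0.0, 0.0, -1.0]]
force: [0.6, -0.2, -0.0]
grip_width: 0.319
```

Request:
{"name": "apply_moves", "arguments": {
  "plan": [
    [1,[0,0,-0.0005],0],
    [1,[0,0,-0.0005],0],
    [1,[0,0,0],0],
    [1,[0,0,0],0],
    [1,[0,0,0],0]
  ]
}}

```text
time: 16.85
eef_pos: [0.5993, 0.036, 0.1237]
eef_rot: [[-0.34, 0.94, -0.0], [0.94, 0.34, -0.0], [-0.0, -0.0, -1.0]]
force: [-0.4, 0.0, 0.2]
grip_width: 0.317
```

Request:
{"name": "apply_moves", "arguments": {
  "plan": [
    [1,[0,0,-0.0005],0],
    [1,[0,0,-0.0005],0],
    [1,[0,0,0],0],
    [1,[0,0,0],0],
    [1,[0,0,0],0]
  ]
}}

```text
time: 17.35
eef_pos: [0.5994, 0.036, 0.1247]
eef_rot: [[-0.34, 0.94, -0.0], [0.94, 0.34, -0.0], [-0.0, -0.0, -1.0]]
force: [-0.4, -0.5, -0.8]
grip_width: 0.32
```

Request:
{"name": "apply_moves", "arguments": {
  "plan": [
    [1,[0,0,-0.0005],0],
    [1,[0,0,-0.0005],0],
    [1,[0,0,0],0],
    [1,[0,0,0],0],
    [1,[0,0,0],0]
  ]
}}

```text
time: 17.85
eef_pos: [0.5994, 0.036, 0.1257]
eef_rot: [[-0.34, 0.94, 0.0], [0.94, 0.34, 0.0], [0.0, 0.0, -1.0]]
force: [-0.3, 0.0, -0.6]
grip_width: 0.322
```

Risen 5 mm with no resistance, still within the 1–7 mm of free play.

Request:
{"name": "apply_moves", "arguments": {
  "plan": [
    [1,[0,0,-0.0005],0],
    [1,[0,0,-0.0005],0],
    [1,[0,0,0],0],
    [1,[0,0,0],0],
    [1,[0,0,0],0]
  ]
}}

```text
time: 18.35
eef_pos: [0.5994, 0.036, 0.1267]
eef_rot: [[-0.34, 0.94, -0.0], [0.94, 0.34, -0.0], [-0.0, -0.0, -1.0]]
force: [-0.2, 0.3, -0.4]
grip_width: 0.32
```

Request:
{"name": "apply_moves", "arguments": {
  "plan": [
    [1,[0,0,-0.0005],0],
    [1,[0,0,-0.0005],0],
    [1,[0,0,0],0],
    [1,[0,0,0],0],
    [1,[0,0,0],0]
  ]
}}

```text
time: 18.85
eef_pos: [0.5993, 0.036, 0.1274]
eef_rot: [[-0.34, 0.94, -0.0], [0.94, 0.34, -0.0], [0.0, -0.0, -1.0]]
force: [1.4, 0.9, -7.1]
grip_width: 0.322
```

Request:
{"name": "apply_moves", "arguments": {
  "plan": [
    [1,[0,0,-0.0005],0],
    [1,[0,0,0],0],
    [1,[0,0,0],0],
    [1,[0,0,0],0],
    [1,[0,0,0],0]
  ]
}}

```text
time: 19.35
eef_pos: [0.5991, 0.036, 0.1276]
eef_rot: [[-0.34, 0.94, -0.001], [0.94, 0.34, 0.0], [0.0, -0.001, -1.0]]
force: [5.1, 1.6, -19.3]
grip_width: 0.32
```

Request:
{"name": "apply_moves", "arguments": {
  "plan": [
    [1,[0,0,0],0],
    [1,[0,0,0],0],
    [1,[0,0,0],0],
    [1,[0,0,0],0],
    [1,[0,0,0],0]
  ]
}}

```text
time: 19.85
eef_pos: [0.5991, 0.0359, 0.1276]
eef_rot: [[-0.34, 0.94, -0.001], [0.94, 0.34, 0.0], [0.0, -0.001, -1.0]]
force: [5.0, 1.6, -19.1]
grip_width: 0.325
```

Request:
{"name": "apply_moves", "arguments": {
  "plan": [
    [1,[0,0,0],0],
    [1,[0,0,0],0],
    [1,[0,0,0],0],
    [1,[0,0,0],0],
    [1,[0,0,0],0]
  ]
}}

```text
time: 20.35
eef_pos: [0.5991, 0.036, 0.1276]
eef_rot: [[-0.34, 0.94, -0.001], [0.94, 0.34, 0.0], [0.0, -0.001, -1.0]]
force: [4.9, 2.0, -19.3]
grip_width: 0.322
```

19 N is above the wanted band but below the 30 N limit, so I'm easing off 0.3 mm.

Request:
{"name": "apply_moves", "arguments": {
  "plan": [
    [1,[0,0,0.0003],0],
    [1,[0,0,0],0],
    [1,[0,0,0],0],
    [1,[0,0,0],0],
    [1,[0,0,0],0]
  ]
}}

```text
time: 20.85
eef_pos: [0.5992, 0.0359, 0.1276]
eef_rot: [[-0.34, 0.94, -0.0], [0.94, 0.34, -0.0], [0.0, -0.0, -1.0]]
force: [5.2, 2.0, -20.7]
grip_width: 0.322
```

Request:
{"name": "apply_moves", "arguments": {
  "plan": [
    [1,[0,0,0],0],
    [1,[0,0,0],0],
    [1,[0,0,0],0],
    [1,[0,0,0],0],
    [1,[0,0,0],0]
  ]
}}

```text
time: 21.35
eef_pos: [0.5992, 0.036, 0.1277]
eef_rot: [[-0.34, 0.94, -0.0], [0.94, 0.34, -0.0], [0.0, -0.0, -1.0]]
force: [4.2, 0.3, -22.4]
grip_width: 0.321
```

Request:
{"name": "apply_moves", "arguments": {
  "plan": [
    [1,[0,0,0.0007],0],
    [1,[0,0,0],0],
    [1,[0,0,0],0],
    [1,[0,0,0],0],
    [1,[0,0,0],0]
  ]
}}

```text
time: 21.85
eef_pos: [0.5993, 0.036, 0.1275]
eef_rot: [[-0.34, 0.94, 0.0], [0.94, 0.34, -0.0], [-0.0, -0.0, -1.0]]
force: [0.7, 0.7, -12.0]
grip_width: 0.322
```

Request:
{"name": "apply_moves", "arguments": {
  "plan": [
    [1,[0,0,0],0],
    [1,[0,0,0],0],
    [1,[0,0,0],0],
    [1,[0,0,0],0],
    [1,[0,0,0],0]
  ]
}}

```text
time: 22.35
eef_pos: [0.5993, 0.036, 0.1274]
eef_rot: [[-0.34, 0.94, 0.0], [0.94, 0.34, -0.0], [-0.0, 0.0, -1.0]]
force: [-0.3, 0.1, -7.6]
grip_width: 0.319
```

Request:
{"name": "apply_moves", "arguments": {
  "plan": [
    [1,[0,0,0],0],
    [1,[0,0,0],0],
    [1,[0,0,0],0],
    [1,[0,0,0],0],
    [1,[0,0,0],0]
  ]
}}

```text
time: 22.85
eef_pos: [0.5994, 0.036, 0.1274]
eef_rot: [[-0.34, 0.94, 0.0], [0.94, 0.34, -0.0], [-0.0, 0.0, -1.0]]
force: [-2.4, -0.8, -5.4]
grip_width: 0.323
```

Request:
{"name": "apply_moves", "arguments": {
  "plan": [
    [1,[0,0,0],0],
    [1,[0,0,0],0],
    [1,[0,0,0],0],
    [1,[0,0,0],0],
    [1,[0,0,0],0]
  ]
}}

```text
time: 23.35
eef_pos: [0.5995, 0.0361, 0.1273]
eef_rot: [[-0.34, 0.94, 0.0], [0.94, 0.34, 0.0], [-0.0, 0.0, -1.0]]
force: [-2.0, -0.4, -4.0]
grip_width: 0.322
```

Request:
{"name": "apply_moves", "arguments": {
  "plan": [
    [1,[0,0,-0.0003],0],
    [1,[0,0,0],0],
    [1,[0,0,0],0],
    [1,[0,0,0],0],
    [1,[0,0,0],0]
  ]
}}

```text
time: 23.85
eef_pos: [0.5994, 0.036, 0.1274]
eef_rot: [[-0.34, 0.94, 0.0], [0.94, 0.34, 0.0], [0.0, 0.0, -1.0]]
force: [0.8, -0.5, -8.8]
grip_width: 0.32
```

Request:
{"name": "apply_moves", "arguments": {
  "plan": [
    [1,[0,0,0],0],
    [1,[0,0,0],0],
    [1,[0,0,0],0],
    [1,[0,0,0],0],
    [1,[0,0,0],0]
  ]
}}

```text
time: 24.35
eef_pos: [0.5994, 0.0361, 0.1275]
eef_rot: [[-0.34, 0.94, 0.0], [0.94, 0.34, 0.0], [0.0, 0.0, -1.0]]
force: [1.2, 0.7, -10.6]
grip_width: 0.318
```

Rising slowly into the band, so I'm holding here.

Request:
{"name": "apply_moves", "arguments": {
  "plan": [
    [1,[0,0,0],0],
    [1,[0,0,0],0],
    [1,[0,0,0],0],
    [1,[0,0,0],0],
    [1,[0,0,0],0]
  ]
}}

```text
time: 24.85
eef_pos: [0.5994, 0.0361, 0.1275]
eef_rot: [[-0.34, 0.94, -0.0], [0.94, 0.34, 0.0], [0.0, -0.0, -1.0]]
force: [0.9, 0.9, -11.2]
grip_width: 0.319
```

Request:
{"name": "apply_moves", "arguments": {
  "plan": [
    [1,[0,0,0],0],
    [1,[0,0,0],0],
    [1,[0,0,0],0],
    [1,[0,0,0],0],
    [1,[0,0,0],0]
  ]
}}

```text
time: 25.35
eef_pos: [0.5994, 0.0361, 0.1275]
eef_rot: [[-0.34, 0.94, -0.0], [0.94, 0.34, 0.0], [0.0, -0.0, -1.0]]
force: [1.3, 0.6, -11.7]
grip_width: 0.325
```

Request:
{"name": "apply_moves", "arguments": {
  "plan": [
    [1,[0,0,0],0],
    [1,[0,0,0],0],
    [1,[0,0,0],0],
    [1,[0,0,0],0],
    [1,[0,0,0],0]
  ]
}}

```text
time: 25.85
eef_pos: [0.5993, 0.036, 0.1275]
eef_rot: [[-0.34, 0.94, 0.0], [0.94, 0.34, -0.0], [-0.0, 0.0, -1.0]]
force: [1.1, 0.9, -12.1]
grip_width: 0.323
```

The pull held at 10.6–12.1 N for over 1.5 s with the ring holding. Pushing it back home.

Request:
{"name": "apply_moves", "arguments": {
  "plan": [
    [1,[0,0,0.001],0],
    [1,[0,0,0.0015],0],
    [1,[0,0,0.0015],0],
    [1,[0,0,0.0015],0],
    [1,[0,0,0.001],0]
  ]
}}

```text
time: 26.35
eef_pos: [0.5995, 0.036, 0.1211]
eef_rot: [[-0.34, 0.94, 0.0], [0.94, 0.34, -0.0], [-0.0, 0.0, -1.0]]
force: [-0.4, -0.1, 0.7]
grip_width: 0.318
```

Request:
{"name": "apply_moves", "arguments": {
  "plan": [
    [1,[0,0,0.0005],0],
    [1,[0,0,0.0005],0],
    [1,[0,0,0],0],
    [1,[0,0,0],0],
    [1,[0,0,0],0]
  ]
}}

```text
time: 26.85
eef_pos: [0.5995, 0.036, 0.1207]
eef_rot: [[-0.34, 0.94, 0.001], [0.94, 0.34, -0.0], [-0.0, 0.0, -1.0]]
force: [-2.4, -0.3, 6.0]
grip_width: 0.323
```

Request:
{"name": "apply_moves", "arguments": {
  "plan": [
    [-0.2,[0,0,0],0],
    [-0.2,[0,0,0],0],
    [-0.2,[0,0,0],0],
    [-0.2,[0,0,0],0],
    [-0.2,[0,0,0],0]
  ]
}}

```text
time: 27.35
eef_pos: [0.5993, 0.036, 0.1199]
eef_rot: [[-0.34, 0.94, -0.0], [0.94, 0.34, -0.0], [0.0, -0.0, -1.0]]
force: [-0.3, -0.8, 0.1]
grip_width: 0.592
```

Run:
```python
from h import *
s=observe();im=snapshot("wrist");print(s["eef_pos"],s["force"],s["grip_width"])
cv2.imwrite("pics/w10.png",im)
```

```text
[0.59929547 0.03603143 0.11989674] [-0.28714519 -0.81127978  0.11210288] 0.5919203270388607
```

View pics/w10.png

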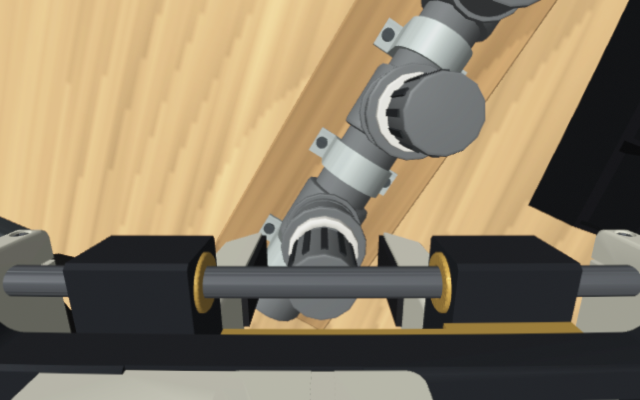

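The wrist view shows the fingers clear on both sides of the plug (head at (322,285)). Retreating straight up.

Request:
{"name": "apply_moves", "arguments": {
  "plan": [
    [-0.2,[0,0,-0.01],0],
    [-0.2,[0,0,-0.02],0],
    [-0.2,[0,0,-0.03],0],
    [-0.2,[0,0,-0.04],0],
    [-0.2,[0,0,-0.03],0]
  ]
}}

```text
time: 27.9
eef_pos: [0.5996, 0.0364, 0.2531]
eef_rot: [[-0.34, 0.94, 0.002], [0.94, 0.34, 0.001], [-0.0, 0.002, -1.0]]
force: [0.8, -0.1, -0.4]
grip_width: 0.599
```

Request:
{"name": "apply_moves", "arguments": {
  "plan": [
    [-0.2,[-0.045,0,0],0],
    [-0.2,[-0.045,0,0],0],
    [-0.2,[-0.045,0,0],0],
    [-0.2,[0,0,0],0],
    [-0.2,[0,0,0],0]
  ]
}}

```text
time: 28.4
eef_pos: [0.6453, -0.0923, 0.2503]
eef_rot: [[-0.337, 0.941, -0.0], [0.941, 0.337, 0.0], [0.0, 0.0, -1.0]]
force: [0.1, 0.6, 0.3]
grip_width: 0.6
```

Run:
```python
from h import *
np.set_printoptions(precision=4,suppress=True)
s=observe();im=snapshot("wrist");sc=snapshot("scene");tp=snapshot("top");print(s["time"],s["eef_pos"],s["force"],s["grip_width"])
cv2.imwrite("pics/s11f.png",sc)
cv2.imwrite("pics/s11.png",cv2.resize(sc[160:260,290:420],None,fx=6,fy=6,interpolation=2))
cv2.imwrite("pics/w11.png",im)
```

```text
28.4 [ 0.6453 -0.0923  0.2503] [0.0513 0.578  0.2673] 0.600245730137312
```

View pics/s11.png

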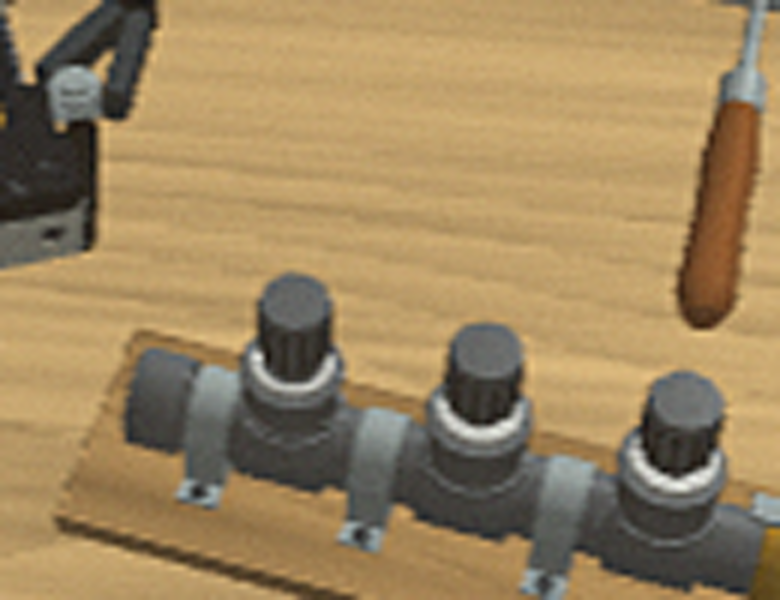

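View pics/s11f.png

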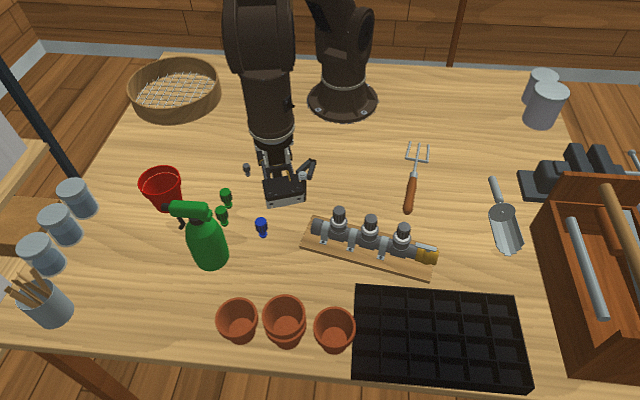

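View pics/w11.png

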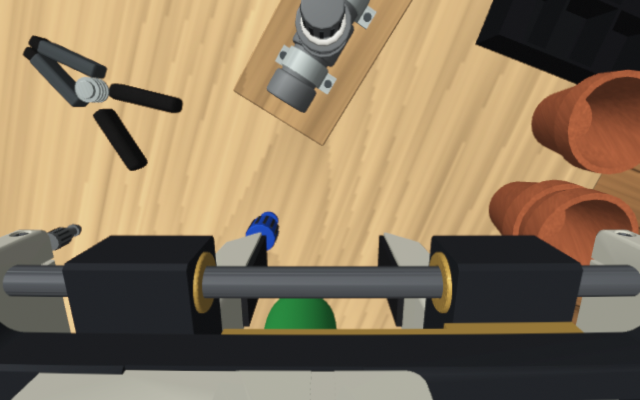

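In the scene view the three plug tops at (338.7,208.7), (370.6,217.1) and (403.6,225.4) are evenly spaced on a line. Ours therefore stands as high as the two already seated plugs. The bystanders are where they were, and the arm is clear at z 0.25 with about 0 N. Handing in.

Run:
```python
from cell import *
print(close_job());
```

```text
the job is handed in; nothing more can be done
None
```

The larger grey plug is in the open outlet (the one at the –y end of the row). I pushed it home, tugged it, pushed it home again, let go of it, and handed the job in at about 28.5 s.

- **Pushing home:** it stopped hard at TCP z = 0.1206 m under 24 N. I had worked out 0.1207 m for the plug resting on the bore's floor.
- **Tug test:** the plug rose freely by about 6.7 mm, then the grab ring held it. I then held the pull at 10.6–12.1 N for about 1.5 s.
- **Leaving it home:** I pressed it back down to z = 0.1207 m with 6 N, opened the gripper and backed off straight up. The last scene picture shows its top level and evenly spaced with the two plugs already seated. Nothing else on the bench looked moved, and the arm read about 0 N.

**What did not go as expected:**
- **Pull force:** it crept up to about 22 N for around a second before I eased it off. That is above the 9–16 N band but below the 30 N limit. The steady pull near 12 N came after that.
- **Grab ring on the way in:** I never saw its 8–14 N push-in resistance in the end-of-call readings, which stayed below about 2 N until the floor. That the ring caught rests on the tug alone.

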